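Nest the wash baskets on the drain hook

TASK

Hang the three steel wash baskets by their handles on the drain stand's hook, one after another, largest first: the largest nearest the post, then the medium, then the smallest in front, each with its open front facing the free end of the hook. Keep the baskets upright all the while, leave the spool, bottle and parts bin where they are, and finish with all three hanging still and let go.

Things in the scene. Friction and masses are not known exactly. Their poses are not given: they have to be found in the camera images.
- basket_large: large wash basket, plain bright steel, standing upright: slotted box 130 mm wide (own y), 48 mm deep (own x), 110 mm high, about 300 g. Origin: centre of underside; z up. Slatted back wall at +x; open front at -x, with a 14 mm high lip; open top with a strap across, from which a rigid upright handle rises at mid-width and mid-depth.
- basket_large_eye (a point): large basket's handle: underside of the peak of its opening, which rests on the hook; 195 mm above the basket's origin, axes as the basket's. Two upright 4 mm legs and a gable top (5 mm above this point): 46 mm wide outside along own y, 38 mm inside, 10 mm deep. Legs straight from 15 mm to 85 mm below this point; grip across both from above leaves the opening free.
- basket_medium: medium wash basket, plain bright steel, standing upright: slotted box 100 mm wide (own y), 42 mm deep (own x), 85 mm high, about 220 g. Origin: centre of underside; z up. Slatted back wall at +x; open front at -x, with a 14 mm high lip; open top with a strap across, from which a rigid upright handle rises at mid-width and mid-depth.
- basket_medium_eye (a point): medium basket's handle: underside of the peak of its opening, which rests on the hook; 170 mm above the basket's origin, axes as the basket's. Two upright 4 mm legs and a gable top (5 mm above this point): 46 mm wide outside along own y, 38 mm inside, 10 mm deep. Legs straight from 15 mm to 85 mm below this point; grip across both from above leaves the opening free.
- basket_small: small wash basket, plain bright steel, standing upright: slotted box 72 mm wide (own y), 36 mm deep (own x), 62 mm high, about 150 g. Origin: centre of underside; z up. Slatted back wall at +x; open front at -x, with a 14 mm high lip; open top with a strap across, from which a rigid upright handle rises at mid-width and mid-depth.
- basket_small_eye (a point): small basket's handle: underside of the peak of its opening, which rests on the hook; 147 mm above the basket's origin, axes as the basket's. Two upright 4 mm legs and a gable top (5 mm above this point): 46 mm wide outside along own y, 38 mm inside, 10 mm deep. Legs straight from 15 mm to 85 mm below this point; grip across both from above leaves the opening free.
- stand: fixed dark steel drain stand. Origin: on the bench, at the post's axis; z up. Post 16 mm thick, on a 10 mm thick white drip plate (x -160 to +40 mm, 160 mm wide). One long hook, a round bar 10 mm thick, runs level from the post along own -x, its top 250 mm above the bench, and turns up at its end; the post ends level with it.
- hook_root (a point): on the top line of the hook bar, at the post's axis; axes as the stand's: the hook points along -x, so hanging places have negative x. The bar is level from x = -8 mm (post's face) to x = -158 mm
- hook_tip (a point): top of the upturned end of the hook, 165 mm out from the post's axis, 13 mm above the bar's top line
- spool: bystander: grey solder spool, 52 mm across, 46 mm high, upright; origin centre of underside
- flux_bottle: bystander: white plastic bottle, 56 mm across, 130 mm high; origin centre of underside
- parts_bin: bystander: open black parts bin, 90 x 70 mm, 40 mm high; origin centre of underside
Things that resemble listed ones, but are neither listed nor needed, are in the scene too. Leave any yellow look-alike of the basket_medium alone.

How it is judged:
On the way, in this order (a step that is already met when the one before it is completed fails the run):
1. the large basket hangs on the hook, let go (x of basket_large_eye in the frame of hook_root between -0.158 and -0.012 m and y of basket_large_eye in the frame of hook_root between -0.016 and 0.016 m and z of basket_large_eye in the frame of hook_root between -0.006 and 0.01 m and angle between basket_large's own z axis and vertical below 0.3 rad and angle between the x axis of basket_large and the x axis of hook_root, either way round below 0.45 rad and x of hook_tip in the frame of basket_large below 0 m and contact force between the fingers and basket_large below 0.1 N), for 0.2 s.
2. after it the medium basket hangs on the hook, let go (x of basket_medium_eye in the frame of hook_root between -0.158 and -0.012 m and y of basket_medium_eye in the frame of hook_root between -0.016 and 0.016 m and z of basket_medium_eye in the frame of hook_root between -0.006 and 0.01 m and angle between basket_medium's own z axis and vertical below 0.3 rad and angle between the x axis of basket_medium and the x axis of hook_root, either way round below 0.45 rad and x of hook_tip in the frame of basket_medium below 0 m and contact force between the fingers and basket_medium below 0.1 N), for 0.2 s.
3. after it the small basket hangs on the hook, let go (x of basket_small_eye in the frame of hook_root between -0.158 and -0.012 m and y of basket_small_eye in the frame of hook_root between -0.016 and 0.016 m and z of basket_small_eye in the frame of hook_root between -0.006 and 0.01 m and angle between basket_small's own z axis and vertical below 0.3 rad and angle between the x axis of basket_small and the x axis of hook_root, either way round below 0.45 rad and x of hook_tip in the frame of basket_small below 0 m and contact force between the fingers and basket_small below 0.1 N), for 0.2 s.
At the end, for the whole second after the job is handed in: All three hang still, released, on the hook's level part (peak within 16 mm sideways, -6 to +10 mm of its top line), upright within 0.3 rad, square to the hook within 0.45 rad, open fronts to the tip; large nearest the post, small outermost, peaks at least 8 mm apart; under 0.03 m/s (all of step 1 and all of step 2 and all of step 3 and x of basket_medium_eye in the frame of basket_large below -0.008 m and x of basket_small_eye in the frame of basket_medium below -0.008 m and linear speed of each of basket_large, basket_medium, basket_small below 0.03 m/s); the robot touches nothing.
It fails at once if the spool is shifted more than 30 mm or toppled (distance of spool from where it was at the start of the episode above 0.03 m or angle between spool's own z axis and vertical above 0.5 rad).
It fails at once if the flux bottle is shifted more than 30 mm or toppled (distance of flux_bottle from where it was at the start of the episode above 0.03 m or angle between flux_bottle's own z axis and vertical above 0.5 rad).
It fails at once if the parts bin is shifted more than 30 mm or toppled (distance of parts_bin from where it was at the start of the episode above 0.03 m or angle between parts_bin's own z axis and vertical above 0.5 rad).
It fails at once if a basket is tipped by more than 0.7 rad (angle between any of basket_large, basket_medium, basket_small's own z axis and vertical above 0.7 rad).
It also fails if it takes over 70 s, if anything falls off the work surface, if the arm or the gripper's body presses on something with over 40 N, if the wrist force passes 120 N, or if a joint passes its speed limit or range.

ROBOT

A 7-joint arm with a two-finger parallel gripper is mounted at the origin on the work surface. World frame = base frame: x ahead of the robot, y to its left, z up, the work surface at z = 0. Lengths are in m, angles in rad, forces in N, time in s.
With the tool pointing down it reaches from about 0.35 to 0.9 m from the base axis. Payload 8.1 kg.
Tool frame: the origin (TCP) lies between the finger pads; the fingertips stand ahead of it and the grasp point (between the pads) is the TCP (arm.nose_length is the z of the fingertips in the tool frame, in m); z points along the fingers, y is the line along which they close (so a half turn about z gives the same grasp; the last joint's range is limited). The gripper opens to 92 mm and grips with 3 to 60 N. Pads are 19 mm wide; open, the fingers measure 130 mm over their backs; the gripper's body (75 mm by 190 mm) begins 47 mm behind the grasp point.
Start: joints at [-1.434, 0.434, 0.025, 1.573, -0.012, 1.134, -0.075], TCP at [0.148, 0.607, 0.246] pointing down, gripper open.
Joint ranges: [-2.62, 2.62], [-0.44, 2.09], [-1.27, 1.32], [0.08, 2.57], [-1.32, 4.46], [0.12, 2], [-2.74, 2.74]. Speed limits (rad/s): [2.22, 2.22, 3.01, 3.01, 3.14, 3.14, 3.14].

INTERFACE

Orientations are given as a rotation vector (axis times angle).
In Python, from cell import sensors, optics, arm gives the robot as it stands.
- The arm moves only by the tool arm_command, never from a script. Its argument "deltas" is one flat list of numbers, 7 for each row, row after row: the turn, a rotation vector about the world's x, y, z as a fraction of full scale, then the shift along the world's x, y, z as a fraction of full scale, then the finger opening in mm, from 0 to 91.8. In form: [wx, wy, wz, dx, dy, dz, fingers, wx, wy, wz, dx, dy, dz, fingers, ...]. A call has 1 to 20 rows; each row is the pose to reach, as a shift and turn from the pose commanded when the call began; what a row does not reach only later rows make up. Full scale, the value 1, is 1 m for a shift and 90 degrees for a turn. A row lasts 1/10 s, in which the tool goes at most 50 mm and 8.59 degrees, less where a joint would pass 70% of its speed; a pose out of reach is approached as far as the arm can. A call with a number of a shift or a turn outside -1 to 1 is refused whole. A call with a gripper value outside its range is refused whole. The fingers move at their own pace and stop on an object; "force" is the grip in N (left out, the last holds). Time passes only in rows, so rows that repeat a pose let the fingers close. It gives the time, the measured TCP pose, the force, the opening and the grip force at its end, in the units of the state.
- sensors.observe(): the state, without advancing time (a new reading comes with each control period).
- optics.get_image(name): name is "side" or "top"; returns the picture (384x512x3 uint8, blue, green, red); there is no depth.
- optics.calibration(name): a dict with "camera_matrix" (3x3 intrinsics, pixels), "rvec" (rotation vector, rad) and "tvec" (3), from world to camera coordinates, as OpenCV has them. Camera axes: x right, y down, z forward; pixel columns grow to the right and rows downward; lengths in m; the calibration is good to about 2 mm. A picture is of the moment at which its call begins. calibration takes no time and is no camera call.
- arm.sign_off(): hands the job in; it is judged then, once.
The state is a dict: "clock": time; "joints": joint angles; "dq": joint speeds; "joint_efforts": joint torques, N m; "position": TCP position; "ee_rot": TCP orientation; "force": force on the tool from outside, world axes, zero at the start; "ft_torque": the same for the moment, N m; "width": opening from 0.0 (shut) to 1.0 (fully open); "gripper_force": force on a finger pad.
Only numpy, scipy, OpenCV 4.12 (cv2) and the standard library are available. Lean on these libraries where they do the work, as an engineer would, in place of code of your own. Each camera call takes 0.05 s, during which the arm holds its last target. There are 200 camera calls.

## Working session

There is one attempt and no reset: what is moved stays moved. The work goes in short steps, Python scripts to look and compute and a tool call to move; the robot and the scene stay as the last step left them, time stands still between calls to the robot, and variables do not carry over. Pictures are saved under pics/ and viewed, at most 10 in all, crops included, and the job is handed in when it is done.

Besides the shell and the picture viewer there is one more tool, called after ">>>" as a command line: name --argument value ..., lists and objects as JSON in quotes. arm_command: Moves the arm, as the interface text tells. Its arguments: {"type":"object","properties":{"deltas":{"type":"array","items":{"type":"number"}},"force":{"type":"number"}},"required":["deltas"]}

```bash
mkdir -p pics; python3 - <<'E'
from cell import sensors, optics, arm
import cv2,numpy as np
for n in("side","top"):
    cv2.imwrite(f"pics/{n}0.png",optics.get_image(n))
    c=optics.calibration(n);R=cv2.Rodrigues(np.array(c["rvec"],float))[0]
    print(n,np.round(c["camera_matrix"],1).tolist(),np.round(R,3).tolist(),np.round(-R.T@np.array(c["tvec"]).ravel(),3))
print(sensors.observe(),arm.nose_length)
E
```

```text
side [[372.1, 0.0, 258.3], [0.0, 372.1, 190.9], [0.0, 0.0, 1.0]] [[0.958, -0.285, -0.009], [-0.174, -0.558, -0.811], [0.226, 0.779, -0.585]] [ 0.297 -0.803  0.823]
top [[397.4, 0.0, 260.0], [0.0, 397.4, 190.9], [0.0, 0.0, 1.0]] [[0.087, -0.996, -0.002], [-0.974, -0.084, -0.209], [0.208, 0.02, -0.978]] [0.319 0.072 1.185]
{'clock': 0.1, 'joints': array([-1.43362954,  0.43513344,  0.02493486,  1.57399155, -0.01159423,
        1.13400303, -0.07511375]), 'dq': array([ 0.00049264, -0.00120342,  0.00190445, -0.00240679,  0.00093332,
       -0.00020633,  0.00014213]), 'joint_efforts': array([ 3.28752976e-03, -6.69126463e+01,  9.88246724e-01, -3.15145254e+01,
       -6.04552729e-02,  3.73573322e-02,  5.81107020e-05]), 'position': array([0.14834991, 0.60669862, 0.24504096]), 'ee_rot': array([-3.75787934e-01, -3.11898407e+00,  2.18298774e-03]), 'force': array([ 0.47572148, -0.4574135 ,  0.35898622]), 'ft_torque': array([-0.01391255, -0.00223444,  0.00129429]), 'gripper_force': 0.0, 'width': 0.9952315262578716} 0.019
```

View pics/top0.png

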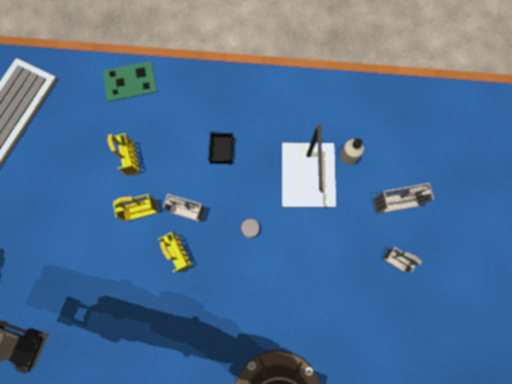

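View pics/side0.png

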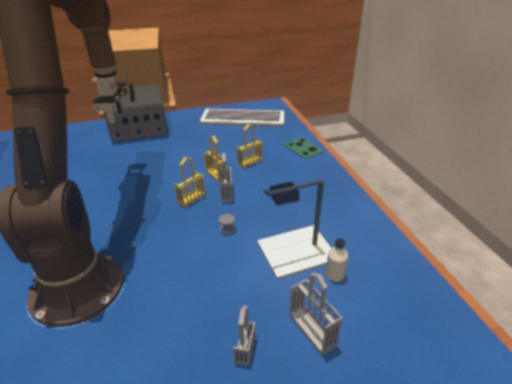

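```bash
python3 - <<'E'
import cv2,numpy as np
t=cv2.imread("pics/top0.png");s=cv2.imread("pics/side0.png")
def c(i,x,y,w=66):
    return cv2.resize(i[y-w//2:y+w//2,x-w//2:x+w//2],(264,264),interpolation=cv2.INTER_CUBIC)
cv2.imwrite("pics/crops.png",np.vstack([np.hstack([c(t,403,198),c(t,184,206),c(t,402,260)]),np.hstack([c(s,316,312,88),c(s,227,182),c(s,245,336,66)])]))
E
```

```text
(no output)
```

View pics/crops.png

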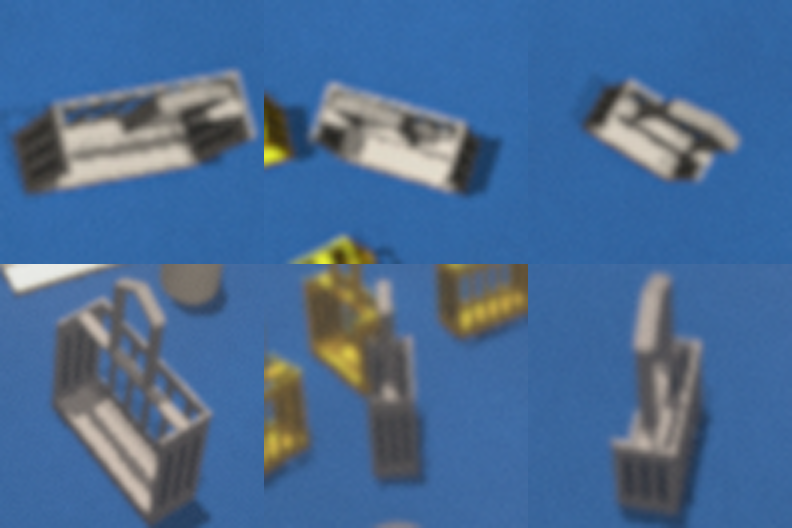

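```bash
cat > h.py <<'E'
import cv2,numpy as np
from cell import sensors, optics, arm
C={n:optics.calibration(n) for n in("side","top")}
def ray(n,px):
    c=C[n];R=cv2.Rodrigues(np.array(c["rvec"],float))[0];o=-R.T@np.array(c["tvec"],float).ravel()
    u=cv2.undistortPoints(np.array([[px]],float),np.array(c["camera_matrix"],float),None).ravel()
    return o,R.T@np.array([u[0],u[1],1])
def plane(n,px,z):
    o,d=ray(n,px);return o+d*(z-o[2])/d[2]
def proj(n,P):
    c=C[n];return cv2.projectPoints(np.array(P,float).reshape(-1,3),np.array(c["rvec"],float),np.array(c["tvec"],float),np.array(c["camera_matrix"],float),None)[0].reshape(-1,2)
def tf(p,yaw,L): # local points -> world
    c,s=np.cos(yaw),np.sin(yaw);L=np.atleast_2d(L);return np.c_[p[0]+c*L[:,0]-s*L[:,1],p[1]+s*L[:,0]+c*L[:,1],L[:,2]]
E
cat > m.py <<'E'
from h import *
t=cv2.imread("pics/top0.png");s=cv2.imread("pics/side0.png")
# plate
w=((t.min(2)>185)).astype(np.uint8);w[:120]=0;w[:, :270]=0;w[:,345:]=0;w[215:]=0
w=cv2.morphologyEx(w,cv2.MORPH_CLOSE,np.ones((9,9)))
c=max(cv2.findContours(w,0,2)[0],key=cv2.contourArea)
P=np.array([plane("top",p,.01) for p in cv2.boxPoints(cv2.minAreaRect(c))]);print("plate",np.round(P,3).tolist())
def pick(cx,cy,u,v,w=66): return (cx-w//2+(u+.5)*w/264-.5, cy-w//2+(v+.5)*w/264-.5)
B={}
for n,cx,cy,l,r,W,D,h in(("large",403,198,(55,105),(240,71),.13,.048,.11),("medium",184,206,(68,82),(204,124),.1,.042,.085)):
    a=plane("top",pick(cx,cy,*l),h);b=plane("top",pick(cx,cy,*r),h)
    d=(a-b)[:2];yaw=np.arctan2(d[1],d[0])-np.pi/2
    m=(a+b)[:2]/2-np.array([np.cos(yaw),np.sin(yaw)])*D/2
    print(n,"len",np.linalg.norm(d),"pos",m,"yaw",yaw);B[n]=(m,yaw)
for q,z in(((104,80),.062),((57,125),0),((172,180),0)):print("small",plane("top",pick(402,260,*q),z))
# bystanders
for n,px,z in(("bottlecap",(357,144),.13),("spool",(250,228),.046),("bin",(222,148),.04)):print(n,plane("top",px,z))
E
python3 m.py
python3 - <<'E'
import cv2,numpy as np
t=cv2.imread("pics/top0.png");s=cv2.imread("pics/side0.png")
a=cv2.resize(t[120:220,275:375],(400,400),interpolation=cv2.INTER_CUBIC)
b=cv2.resize(s[170:290,255:375],(400,400),interpolation=cv2.INTER_CUBIC)
cv2.imwrite("pics/stand.png",np.hstack([a,b]))
E
```

```text
plate [[0.532, 0.023, 0.01], [0.727, 0.038, 0.01], [0.741, -0.12, 0.01], [0.545, -0.129, 0.01]]
large len 0.13205505233216952 pos [ 0.57205692 -0.31583067] yaw 0.269928608344832
medium len 0.10166020320859902 pos [0.49322438 0.30880475] yaw -0.21481644099918729
small [ 0.43175696 -0.2948796   0.062     ]
small [ 0.40205943 -0.28126465  0.        ]
small [ 0.36961995 -0.36570261  0.        ]
bottlecap [ 0.70007385 -0.16389166  0.13      ]
spool [0.45073602 0.11434653 0.046     ]
bin [0.68496282 0.22087791 0.04      ]
```

View pics/stand.png

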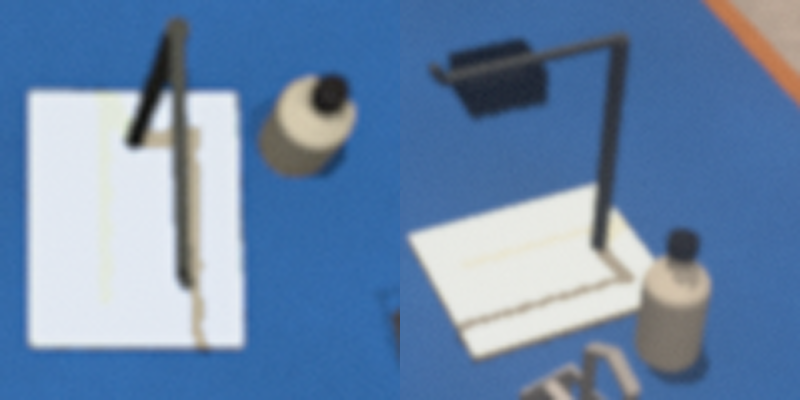

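```bash
cat > ov.py <<'E'
from h import *
a=plane("top",(318.6,125.1),.25);b=plane("top",(321.1,189.6),.26);print("post",a,"tip",b,"yaw",np.arctan2(*(a-b)[[1,0]]),np.linalg.norm((a-b)[:2]))
S=((.69,-.043),.06)
B={"large":((.572,-.316),.27,.13,.048,.11,.195),"medium":((.493,.309),-.215,.1,.042,.085,.17),"small":((.402,-.321),-.42,.072,.036,.062,.147)}
I={n:cv2.resize(cv2.imread(f"pics/{n}0.png"),None,fx=4,fy=4,interpolation=cv2.INTER_CUBIC) for n in("top","side")}
def line(n,P,col):
    q=np.round((proj(n,P)+.5)*4-.5).astype(int);cv2.polylines(I[n],[q.reshape(-1,1,2)],False,col,1)
for n in I:
    for p,y,W,D,h,e in B.values():
        x=D/2;w=W/2
        for z in(0,h):line(n,tf(p,y,[(x,w,z),(x,-w,z),(-x,-w,z),(-x,w,z),(x,w,z)]),(0,0,255))
        for X in(-.005,.005):line(n,tf(p,y,[(X,.023,e-.085),(X,.023,e-.012),(X,0,e+.005),(X,-.023,e-.012),(X,-.023,e-.085)]),(0,255,0))
    line(n,tf(*S,[(0,0,.01),(0,0,.25),(-.165,0,.25),(-.165,0,.263)]),(255,0,255))
    line(n,tf(*S,[(.04,.08,.01),(.04,-.08,.01),(-.16,-.08,.01),(-.16,.08,.01),(.04,.08,.01)]),(0,0,255))
def c(i,x,y,w):return cv2.resize(I[i][(y-w//2)*4:(y+w//2)*4,(x-w//2)*4:(x+w//2)*4],(260,260),interpolation=cv2.INTER_AREA)
cv2.imwrite("pics/ov.png",np.vstack([np.hstack([c("top",403,195,64),c("top",184,206,64),c("top",402,260,64)]),np.hstack([c("side",316,312,88),c("side",227,182,66),c("side",245,336,66)])]))
cv2.imwrite("pics/ov2.png",np.hstack([c("top",320,165,100),c("side",315,220,120)]))
E
python3 ov.py
```

```text
post [ 0.69799006 -0.04000338  0.25      ] tip [ 0.53189967 -0.05381945  0.26      ] yaw 0.0829929493040554 0.16666403121604823
```

View pics/ov.png

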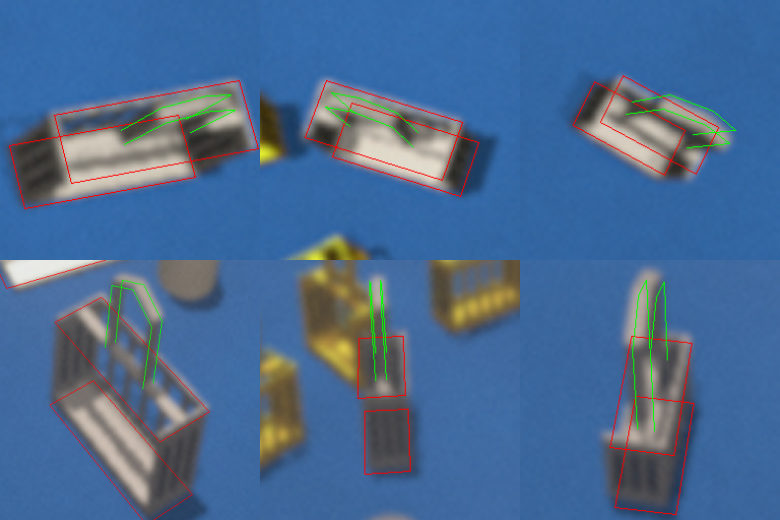

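View pics/ov2.png

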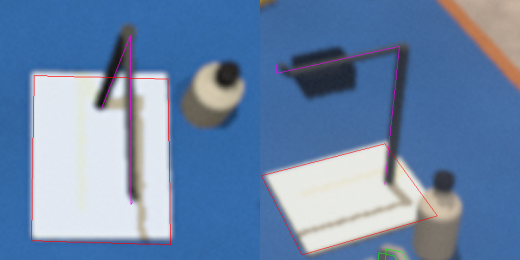

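>>> arm_command --deltas '[0, 0, -0.3, 0.1, -0.2, 0.1, 70, 0, 0, -0.5, 0.2, -0.4, 0.13, 70, 0, 0, -0.9, 0.3, -0.6, 0.13, 70, 0, 0, -0.9, 0.3, -0.6, 0.13, 70, 0, 0, -0.9, 0.3, -0.6, 0.13, 70, 0, 0, -0.9, 0.3, -0.6, 0.13, 70, 0, 0, -0.9, 0.3, -0.6, 0.13, 70, 0, 0, -0.9, 0.3, -0.6, 0.13, 70, 0, 0, -0.9, 0.3, -0.6, 0.13, 70, 0, 0, -0.9, 0.3, -0.6, 0.13, 70, 0, 0, -0.9, 0.3, -0.6, 0.13, 70, 0, 0, -0.9, 0.3, -0.6, 0.13, 70, 0, 0, -0.9, 0.3, -0.6, 0.13, 70, 0, 0, -0.9, 0.3, -0.6, 0.13, 70, 0, 0, -0.9, 0.3, -0.6, 0.13, 70, 0, 0, -0.9, 0.3, -0.6, 0.13, 70]' --force 20

```text
clock: 1.7
position: [0.4483, 0.0067, 0.3755]
ee_rot: [-2.313, -2.125, 0.001]
force: [-1.1, 0.3, -0.2]
width: 0.762
gripper_force: 0.0
```

>>> arm_command --deltas '[0, 0, -0.775, 0.124, -0.323, 0, 85, 0, 0, -0.775, 0.124, -0.323, 0, 85, 0, 0, -0.775, 0.124, -0.323, 0, 85, 0, 0, -0.775, 0.124, -0.323, 0, 85, 0, 0, -0.775, 0.124, -0.323, 0, 85, 0, 0, -0.775, 0.124, -0.323, 0, 85, 0, 0, -0.775, 0.124, -0.323, 0, 85, 0, 0, -0.775, 0.124, -0.323, 0, 85, 0, 0, -0.775, 0.124, -0.323, -0.05, 85, 0, 0, -0.775, 0.124, -0.323, -0.1, 85, 0, 0, -0.775, 0.124, -0.323, -0.13, 85, 0, 0, -0.775, 0.124, -0.323, -0.13, 85]'

```text
clock: 2.9
position: [0.5716, -0.3116, 0.2405]
ee_rot: [-3.106, -0.426, 0.01]
force: [-0.3, 0.1, 0.4]
width: 0.922
gripper_force: 0.0
```

```bash
python3 - <<'E'
from h import *
print(sensors.observe()["position"])
t=optics.get_image("top");s=optics.get_image("side")
a=cv2.resize(t[150:230,360:460],(480,384),interpolation=cv2.INTER_CUBIC)
b=cv2.resize(s[230:350,260:360],(320,384),interpolation=cv2.INTER_CUBIC)
cv2.imwrite("pics/g1.png",np.hstack([a,b]))
E
```

```text
[ 0.57156634 -0.31164339  0.24047142]
```

View pics/g1.png

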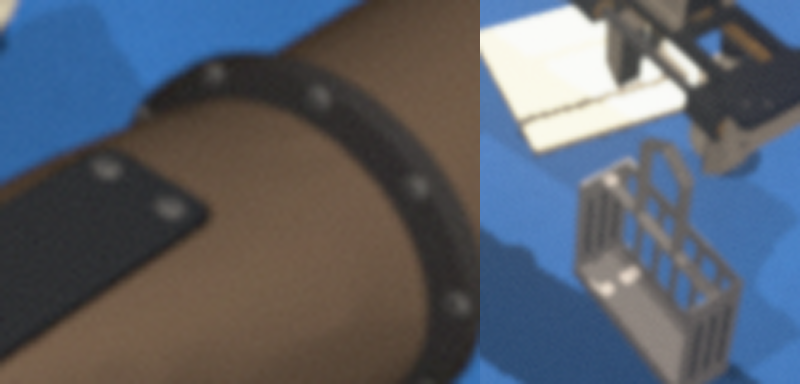

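>>> arm_command --deltas '[0, 0, 0, 0, 0, -0.04, 85, 0, 0, 0, 0, 0, -0.078, 85, 0, 0, 0, 0, 0, -0.078, 85, 0, 0, 0, 0, 0, -0.078, 46, 0, 0, 0, 0, 0, -0.078, 40, 0, 0, 0, 0, 0, -0.078, 38, 0, 0, 0, 0, 0, -0.078, 38, 0, 0, 0, 0, 0, -0.078, 38, 0, 0, 0, 0, 0, -0.078, 38, 0, 0, 0, 0, 0, -0.078, 38]' --force 25

```text
clock: 4.0
position: [0.5726, -0.3157, 0.168]
ee_rot: [-3.113, -0.424, -0.0]
force: [-1.0, 2.2, 4.2]
width: 0.496
gripper_force: 25.0
```

>>> arm_command --deltas '[0, 0, 0, 0, 0, 0.02, 38, 0, 0, 0, 0, 0, 0.06, 38, 0, 0, 0, 0, 0, 0.1, 38, 0, 0, -0.03, -0.02, 0.02, 0.13, 38, 0, 0, -0.06, -0.05, 0.04, 0.13, 38, 0, 0, -0.1, -0.086, 0.06, 0.13, 38, 0, 0, -0.127, -0.086, 0.1, 0.13, 38, 0, 0, -0.127, -0.086, 0.14, 0.13, 38, 0, 0, -0.127, -0.086, 0.18, 0.12, 38, 0, 0, -0.127, -0.086, 0.22, 0.1, 38, 0, 0, -0.127, -0.086, 0.25, 0.085, 38, 0, 0, -0.127, -0.086, 0.261, 0.083, 38, 0, 0, -0.127, -0.086, 0.261, 0.083, 38, 0, 0, -0.127, -0.086, 0.261, 0.083, 38]'

```text
clock: 5.4
position: [0.4866, -0.0562, 0.2513]
ee_rot: [3.139, 0.11, 0.001]
force: [-0.3, -0.8, -3.5]
width: 0.5
gripper_force: 25.0
```

```bash
python3 - <<'E'
from h import *
o=sensors.observe();print(o["position"],o["ee_rot"],o["width"],o["force"])
s=optics.get_image("side")
cv2.imwrite("pics/g2.png",cv2.resize(s[130:330,200:400],(600,600),interpolation=cv2.INTER_CUBIC))
E
```

```text
[ 0.48664491 -0.05624091  0.25129143] [3.13867049e+00 1.10100460e-01 1.32324743e-03] 0.5002773167124024 [-0.25599271 -0.80783151 -3.50324064]
```

View pics/g2.png

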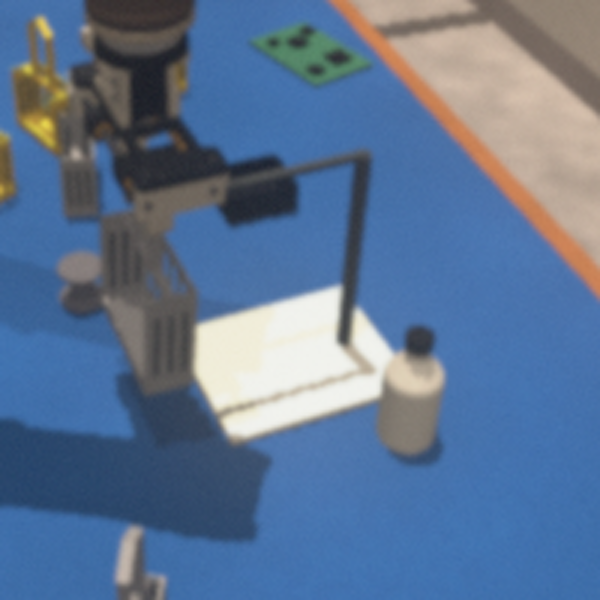

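>>> arm_command --deltas '[0, 0, 0, 0.03, 0.002, 0, 38, 0, 0, 0, 0.06, 0.004, 0, 38, 0, 0, 0, 0.09, 0.007, 0, 38, 0, 0, 0, 0.12, 0.009, 0, 38, 0, 0, 0, 0.15, 0.012, 0, 38, 0, 0, 0, 0.1735, 0.013, 0, 38, 0, 0, 0, 0.1735, 0.013, 0, 38, 0, 0, 0, 0.1735, 0.013, -0.01, 38, 0, 0, 0, 0.1735, 0.013, -0.02, 38, 0, 0, 0, 0.1735, 0.013, -0.025, 38, 0, 0, 0, 0.1735, 0.013, -0.025, 38]'

```text
clock: 6.55
position: [0.6591, -0.0421, 0.2251]
ee_rot: [-3.139, -0.111, 0.002]
force: [-1.0, -0.0, -2.5]
width: 0.501
gripper_force: 25.0
```

>>> arm_command --deltas '[0, 0, 0, 0, 0, -0.002, 38, 0, 0, 0, 0, 0, -0.003, 38, 0, 0, 0, 0, 0, -0.003, 38]'

```text
clock: 6.85
position: [0.6604, -0.0426, 0.2238]
ee_rot: [3.139, 0.111, 0.003]
force: [-0.4, -2.6, 3.6]
width: 0.497
gripper_force: 25.0
```

```bash
python3 - <<'E'
from h import *
o=sensors.observe();print(o["position"],o["force"])
s=optics.get_image("side");t=optics.get_image("top")
a=cv2.resize(s[150:270,280:380],(400,480),interpolation=cv2.INTER_CUBIC);b=cv2.resize(t[110:230,270:370],(400,480),interpolation=cv2.INTER_CUBIC)
cv2.imwrite("pics/g3.png",np.hstack([a,b]))
E
```

```text
[ 0.66039416 -0.04264412  0.22379861] [-0.36619777 -2.55101853  3.64500882]
```

View pics/g3.png

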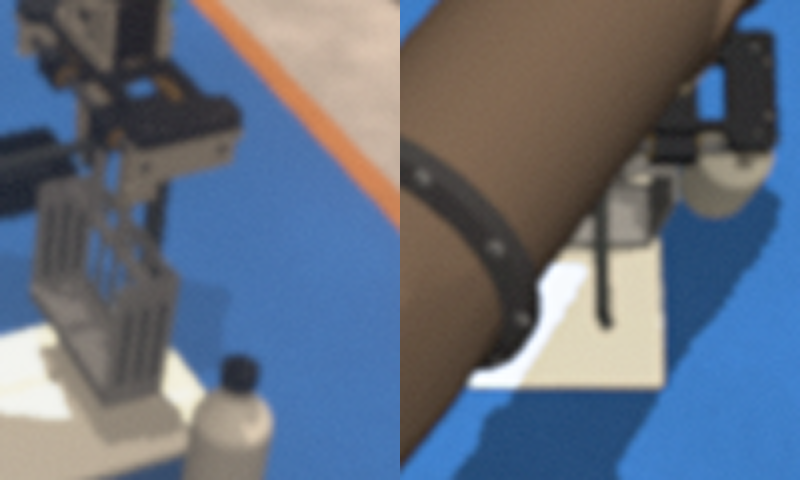

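>>> arm_command --deltas '[0, 0, 0, 0, 0, 0, 50, 0, 0, 0, 0, 0, 0, 60, 0, 0, 0, 0, 0, 0, 70, 0, 0, 0, 0, 0, 0, 72, 0, 0, 0, 0, 0, 0, 72, 0, 0, 0, 0, 0, 0, 72, 0, 0, 0, 0, 0, 0, 72, 0, 0, 0, 0, 0, 0.02, 72, 0, 0, 0, 0, 0, 0.05, 72, 0, 0, 0, 0, 0, 0.09, 72, 0, 0, 0, 0, 0, 0.13, 72, 0, 0, 0, 0, 0, 0.13, 72]'

```text
clock: 8.15
position: [0.6615, -0.0436, 0.3585]
ee_rot: [3.138, 0.111, 0.012]
force: [-0.1, -0.5, -0.6]
width: 0.785
gripper_force: 0.0
```

>>> arm_command --deltas '[0, 0, -0.05, -0.05, 0.03, 0, 80, 0, 0, -0.1, -0.1, 0.07, 0, 80, 0, 0, -0.182, -0.167, 0.352, 0, 85, 0, 0, -0.182, -0.167, 0.352, 0, 85, 0, 0, -0.182, -0.167, 0.352, 0, 85, 0, 0, -0.182, -0.167, 0.352, 0, 85, 0, 0, -0.182, -0.167, 0.352, 0, 85, 0, 0, -0.182, -0.167, 0.352, 0, 85, 0, 0, -0.182, -0.167, 0.352, -0.03, 85, 0, 0, -0.182, -0.167, 0.352, -0.07, 85, 0, 0, -0.182, -0.167, 0.352, -0.1, 85, 0, 0, -0.182, -0.167, 0.352, -0.1, 85]'

```text
clock: 9.35
position: [0.4905, 0.3098, 0.2491]
ee_rot: [3.12, -0.336, -0.008]
force: [-1.3, -0.2, 0.1]
width: 0.927
gripper_force: 0.0
```

```bash
cat > chk.py <<'E'
from h import *
import sys
o=sensors.observe();print(o["clock"],o["position"],o["ee_rot"],o["joints"][-1],o["force"])
E
python3 chk.py; python3 - <<'E'
from h import *
# is the large basket hanging? compare its expected side-view rim colours; steel (grey) mask at expected region
t=optics.get_image("top");s=optics.get_image("side");cv2.imwrite("pics/t4.png",t);cv2.imwrite("pics/s4.png",s)
for n,i in(("top",t),("side",s)):
    hsv=cv2.cvtColor(i,cv2.COLOR_BGR2HSV)
    P=tf((.6606,-.0425),.07,[(x,y,z) for x in(.024,-.024) for y in(.065,-.065) for z in(.055,.165)])
    q=proj(n,P);print(n,np.round(q).astype(int).tolist())
    x,y,w,h=cv2.boundingRect(q.astype(np.float32)); m=((hsv[...,1]<70)&(hsv[...,2]>60)).astype(np.uint8)
    x0,y0=x-25,y-25;mm=m[y0:y+h+25,x0:x+w+25]
    print("bbox",x,y,w,h);print("\n".join("".join(".#"[v] for v in r[::2]) for r in mm[::3]))
E
```

```text
9.35 [0.4905026  0.30982699 0.24908105] [ 3.11961779 -0.33593901 -0.00783501] -1.8522295955844656 [-1.29172374 -0.17238219  0.14864454]
top [[287, 153], [290, 141], [331, 154], [338, 142], [287, 169], [290, 158], [332, 170], [339, 159]]
bbox 287 141 52 29
...................................................
...................................................
...................................................
............................##.....................
............................##.....................
............................##.....................
............................##.....................
..........................#####....................
........................##########.........####....
..........#############################...####.....
..........##############..###########.#..#####...##
..........#############################.###########
..........#########################################
..........##########################..############.
..........##########################.############..
..........##########################.#...######....
..........##
[... 1645 characters left out ...]
############.............
.........######################.............
....##########################..............
################################............
#################################....#......
##################################..........
#########################################...
##########################################..
.##########################################.
.##########################################.
..#########################################.
...#######################################..
....#########################...##########..
.....##################........###########..
.....#############..............#########...
......#######...................#########...
```

>>> arm_command --deltas '[0, 0, 0, 0, 0, -0.03, 85, 0, 0, 0, 0, 0, -0.07, 85, 0, 0, 0, 0, 0, -0.1, 85, 0, 0, 0, 0, 0, -0.111, 85, 0, 0, 0, 0, 0, -0.111, 85, 0, 0, 0, 0, 0, -0.111, 60, 0, 0, 0, 0, 0, -0.111, 46, 0, 0, 0, 0, 0, -0.111, 38, 0, 0, 0, 0, 0, -0.111, 38, 0, 0, 0, 0, 0, -0.111, 38, 0, 0, 0, 0, 0, -0.111, 38, 0, 0, 0, 0, 0, -0.111, 38]' --force 25

```text
clock: 10.65
position: [0.493, 0.3103, 0.1419]
ee_rot: [-3.123, 0.336, -0.0]
force: [-0.6, 1.5, 2.5]
width: 0.501
gripper_force: 25.0
```

```bash
python3 chk.py
```

```text
10.65 [0.49304455 0.31034819 0.14186037] [-3.12327545e+00  3.36315792e-01 -1.87370110e-04] -1.7499246933823474 [-0.63668726  1.51469404  2.48774343]
```

>>> arm_command --deltas '[0, 0, 0, 0, 0, 0.02, 38, 0, 0, 0, 0, 0, 0.05, 38, 0, 0, 0, 0, 0, 0.09, 38, 0, 0, 0, 0, 0, 0.13, 38, 0, 0, 0.04, -0.0065, -0.03, 0.13, 38, 0, 0, 0.08, -0.0065, -0.07, 0.13, 38, 0, 0, 0.12, -0.0065, -0.11, 0.13, 38, 0, 0, 0.16, -0.0065, -0.15, 0.13, 38, 0, 0, 0.182, -0.0065, -0.19, 0.13, 38, 0, 0, 0.182, -0.0065, -0.23, 0.13, 38, 0, 0, 0.182, -0.0065, -0.27, 0.13, 38, 0, 0, 0.182, -0.0065, -0.31, 0.12, 38, 0, 0, 0.182, -0.0065, -0.345, 0.11, 38, 0, 0, 0.182, -0.0065, -0.364, 0.108, 38, 0, 0, 0.182, -0.0065, -0.364, 0.108, 38, 0, 0, 0.182, -0.0065, -0.364, 0.108, 38]'

```text
clock: 12.25
position: [0.4861, -0.0541, 0.2495]
ee_rot: [-3.139, -0.11, 0.001]
force: [-0.5, -0.1, -2.2]
width: 0.502
gripper_force: 25.0
```

```bash
python3 chk.py
```

```text
12.25 [ 0.48610124 -0.05405878  0.24953674] [-3.13940748e+00 -1.09536300e-01  1.12473847e-03] -1.0636420932774757 [-0.47351832 -0.08602783 -2.19918581]
```

>>> arm_command --deltas '[0, 0, 0, 0.03, 0.002, 0, 38, 0, 0, 0, 0.06, 0.004, 0, 38, 0, 0, 0, 0.09, 0.006, 0, 38, 0, 0, 0, 0.115, 0.008, 0, 38, 0, 0, 0, 0.123, 0.008, 0, 38, 0, 0, 0, 0.123, 0.008, 0, 38, 0, 0, 0, 0.123, 0.008, -0.01, 38, 0, 0, 0, 0.123, 0.008, -0.02, 38, 0, 0, 0, 0.123, 0.008, -0.026, 38, 0, 0, 0, 0.123, 0.008, -0.028, 38, 0, 0, 0, 0.123, 0.008, -0.028, 38]'

```text
clock: 13.35
position: [0.6093, -0.0471, 0.2221]
ee_rot: [3.139, 0.11, 0.002]
force: [1.3, -4.0, 2.5]
width: 0.498
gripper_force: 25.0
```

```bash
python3 chk.py
```

```text
13.35 [ 0.60931476 -0.04707955  0.22210351] [3.13857198e+00 1.09652199e-01 1.86734870e-03] -0.996018061840808 [ 1.27663509 -4.03389079  2.48500162]
```

>>> arm_command --deltas '[0, 0, 0, 0, -0.002, 0, 50, 0, 0, 0, 0, -0.002, 0, 60, 0, 0, 0, 0, -0.002, 0, 70, 0, 0, 0, 0, -0.002, 0, 72, 0, 0, 0, 0, -0.002, 0, 72, 0, 0, 0, 0, -0.002, 0, 72, 0, 0, 0, 0, -0.002, 0, 72, 0, 0, 0, 0, -0.002, 0.02, 72, 0, 0, 0, 0, -0.002, 0.05, 72, 0, 0, 0, 0, -0.002, 0.09, 72, 0, 0, 0, 0, -0.002, 0.13, 72, 0, 0, 0, 0, -0.002, 0.13, 72]'

```text
clock: 14.55
position: [0.6113, -0.0493, 0.357]
ee_rot: [3.138, 0.111, 0.012]
force: [0.1, -1.2, -0.7]
width: 0.783
gripper_force: 0.0
```

```bash
python3 chk.py; python3 - <<'E'
from h import *
# refine the small basket: steel mask corners from the untouched first pictures
for n,(x0,y0,x1,y1) in(("top",(378,240,426,280)),("side",(228,300,264,372))):
    i=cv2.imread(f"pics/{n}0.png");hsv=cv2.cvtColor(i,cv2.COLOR_BGR2HSV)
    m=(hsv[...,1]<110).astype(np.uint8)[y0:y1,x0:x1]
    print(n,x0,y0);print("\n".join("".join(".#"[v] for v in r) for r in m))
for pos in((.402,-.321),(.398,-.320)):
    for n in("top","side"):
        L=[(s*.018,t*.036,z) for z in(0,.062) for s in(1,-1) for t in(1,-1)]+[(0,.023,.135),(0,0,.152),(0,-.023,.135)]
        print(pos,n,np.round(proj(n,tf(pos,-.42,L)),1).tolist())
E
```

```text
14.55 [ 0.61129678 -0.04933986  0.35702679] [3.13840199 0.11111741 0.01220668] -1.0817677051757377 [ 0.1054373  -1.21736993 -0.65102846]
top 378 240
................................................
................................................
................................................
................................................
................................................
................................................
................................................
...............####.............................
.............#######............................
..........############..........................
.........###############........................
.........################.......................
........#######################.................
........#########################...............
.......#############################............
.......###############################..........
......##################################........
.....####################################.......
.....#####################################......
.....###############
[... 3773 characters left out ...]
94.8, 246.2], [418.4, 258.8], [389.4, 257.5], [413.0, 270.3], [405.7, 252.6], [416.2, 256.6], [421.8, 261.3]]
(0.402, -0.321) side [[255.5, 338.8], [251.2, 367.2], [241.0, 337.2], [235.7, 365.3], [255.2, 323.5], [250.6, 352.1], [240.0, 321.9], [234.4, 350.1], [245.8, 307.8], [243.9, 311.8], [242.4, 326.0]]
(0.398, -0.32) top [[387.6, 249.0], [409.8, 261.0], [382.3, 259.8], [404.7, 272.0], [394.5, 247.6], [418.0, 260.2], [389.0, 259.0], [412.6, 271.8], [405.3, 254.1], [415.8, 258.2], [421.4, 262.8]]
(0.398, -0.32) side [[253.8, 338.9], [249.4, 367.3], [239.3, 337.2], [233.9, 365.4], [253.4, 323.6], [248.7, 352.1], [238.2, 321.9], [232.6, 350.2], [243.9, 307.9], [241.9, 311.9], [240.4, 326.1]]
```

>>> arm_command --deltas '[0, 0, -0.05, -0.04, -0.03, 0, 80, 0, 0, -0.1, -0.08, -0.07, 0, 80, 0, 0, -0.312, -0.209, -0.271, 0, 85, 0, 0, -0.312, -0.209, -0.271, 0, 85, 0, 0, -0.312, -0.209, -0.271, 0, 85, 0, 0, -0.312, -0.209, -0.271, 0, 85, 0, 0, -0.312, -0.209, -0.271, -0.04, 85, 0, 0, -0.312, -0.209, -0.271, -0.08, 85, 0, 0, -0.312, -0.209, -0.271, -0.12, 85, 0, 0, -0.312, -0.209, -0.271, -0.14, 85, 0, 0, -0.312, -0.209, -0.271, -0.14, 85, 0, 0, -0.312, -0.209, -0.271, -0.14, 85]'

```text
clock: 15.75
position: [0.4003, -0.3192, 0.2121]
ee_rot: [3.072, -0.654, -0.001]
force: [0.5, -0.7, 0.1]
width: 0.928
gripper_force: 0.0
```

```bash
python3 chk.py; python3 - <<'E'
from h import *
s=optics.get_image("side");t=optics.get_image("top")
cv2.imwrite("pics/s5.png",s)
a=cv2.resize(s[270:384,195:295],(400,456),interpolation=cv2.INTER_CUBIC);b=cv2.resize(s[160:274,265:365],(400,456),interpolation=cv2.INTER_CUBIC)
cv2.imwrite("pics/g5.png",np.hstack([a,b]))
E
```

```text
15.75 [ 0.40034631 -0.31918946  0.21213466] [ 3.07227568e+00 -6.53973657e-01 -6.28142839e-04] -0.9021695941432277 [ 0.48316801 -0.72503163  0.05247625]
```

View pics/g5.png

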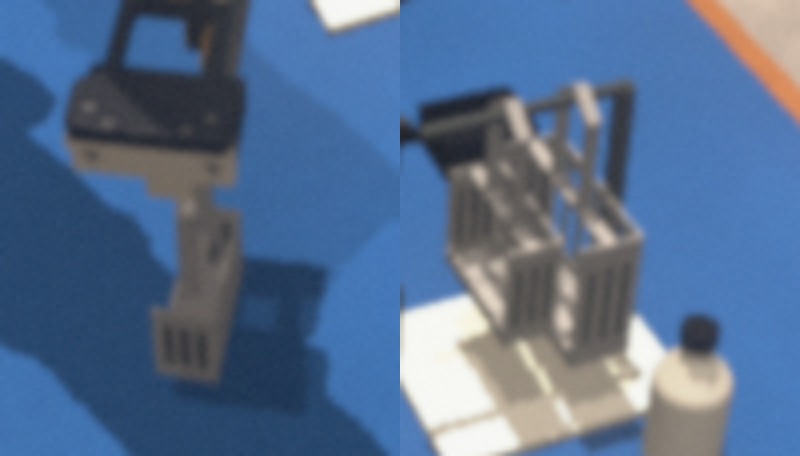

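>>> arm_command --deltas '[0, 0, 0, 0, 0, -0.03, 85, 0, 0, 0, 0, 0, -0.06, 85, 0, 0, 0, 0, 0, -0.085, 85, 0, 0, 0, 0, 0, -0.093, 85, 0, 0, 0, 0, 0, -0.093, 85, 0, 0, 0, 0, 0, -0.093, 60, 0, 0, 0, 0, 0, -0.093, 46, 0, 0, 0, 0, 0, -0.093, 38, 0, 0, 0, 0, 0, -0.093, 38, 0, 0, 0, 0, 0, -0.093, 38, 0, 0, 0, 0, 0, -0.093, 38, 0, 0, 0, 0, 0, -0.093, 38]' --force 25

```text
clock: 17.05
position: [0.4006, -0.3188, 0.1188]
ee_rot: [-3.073, 0.653, -0.0]
force: [0.4, 1.4, 1.9]
width: 0.504
gripper_force: 25.0
```

```bash
python3 chk.py
```

```text
17.05 [ 0.4006107  -0.31878026  0.1188232 ] [-3.07281963e+00  6.52997622e-01 -2.07888068e-04] -0.7754209026946701 [0.40251718 1.3723515  1.8563401 ]
```

>>> arm_command --deltas '[0, 0, 0, 0, 0, 0.02, 38, 0, 0, 0, 0, 0, 0.06, 38, 0, 0, 0.04, 0.01, 0.02, 0.1, 38, 0, 0, 0.08, 0.02, 0.05, 0.131, 38, 0, 0, 0.12, 0.03, 0.08, 0.131, 38, 0, 0, 0.16, 0.04, 0.11, 0.131, 38, 0, 0, 0.2, 0.05, 0.14, 0.131, 38, 0, 0, 0.25, 0.06, 0.17, 0.131, 38, 0, 0, 0.29, 0.07, 0.2, 0.131, 38, 0, 0, 0.312, 0.08, 0.23, 0.131, 38, 0, 0, 0.312, 0.086, 0.255, 0.131, 38, 0, 0, 0.312, 0.086, 0.262, 0.131, 38, 0, 0, 0.312, 0.086, 0.262, 0.131, 38, 0, 0, 0.312, 0.086, 0.262, 0.131, 38]'

```text
clock: 18.45
position: [0.486, -0.0579, 0.2497]
ee_rot: [3.139, 0.11, -0.0]
force: [0.1, -1.0, -2.0]
width: 0.497
gripper_force: 25.0
```

```bash
python3 chk.py
```

```text
18.45 [ 0.48601649 -0.05794531  0.24971723] [ 3.13917902e+00  1.10029898e-01 -3.98842951e-04] -1.1177939506375285 [ 0.12322702 -1.00607085 -2.0429509 ]
```

>>> arm_command --deltas '[0, 0, 0, 0.03, 0.002, 0, 38, 0, 0, 0, 0.06, 0.004, 0, 38, 0, 0, 0, 0.079, 0.006, 0, 38, 0, 0, 0, 0.079, 0.006, 0, 38, 0, 0, 0, 0.079, 0.006, 0, 38, 0, 0, 0, 0.079, 0.006, -0.01, 38, 0, 0, 0, 0.079, 0.006, -0.02, 38, 0, 0, 0, 0.079, 0.006, -0.026, 38, 0, 0, 0, 0.079, 0.006, -0.028, 38, 0, 0, 0, 0.079, 0.006, -0.028, 38]'

```text
clock: 19.45
position: [0.5648, -0.0506, 0.2218]
ee_rot: [-3.138, -0.112, 0.002]
force: [-4.2, 3.0, 5.9]
width: 0.499
gripper_force: 25.0
```

```bash
python3 chk.py
```

```text
19.45 [ 0.56476064 -0.05064336  0.22180376] [-3.13847674e+00 -1.11675542e-01  1.51726354e-03] -1.0381810708578565 [-4.23580528  2.99528385  5.87512876]
```

>>> arm_command --deltas '[0, 0, 0, -0.003, 0, 0.003, 38, 0, 0, 0, -0.003, 0, 0.001, 38, 0, 0, 0, -0.003, 0, 0.001, 38]'

```text
clock: 19.75
position: [0.5622, -0.0507, 0.2224]
ee_rot: [-3.139, -0.112, 0.0]
force: [0.1, 0.3, -1.3]
width: 0.5
gripper_force: 25.0
```

```bash
python3 chk.py
```

```text
19.75 [ 0.56221323 -0.05070762  0.22238388] [-3.13946409e+00 -1.11887553e-01  4.26408637e-04] -1.0400663506625836 [ 0.06569964  0.33964771 -1.29570116]
```

Nearly resting and centred; release and back off upward.

>>> arm_command --deltas '[0, 0, 0, 0, 0, 0, 50, 0, 0, 0, 0, 0, 0, 60, 0, 0, 0, 0, 0, 0, 70, 0, 0, 0, 0, 0, 0, 72, 0, 0, 0, 0, 0, 0, 72, 0, 0, 0, 0, 0, 0, 72, 0, 0, 0, 0, 0, 0, 72, 0, 0, 0, 0, 0, 0.02, 72, 0, 0, 0, 0, 0, 0.05, 72, 0, 0, 0, 0, 0, 0.09, 72, 0, 0, 0, 0, 0, 0.13, 72, 0, 0, 0, -0.05, 0.03, 0.16, 72, 0, 0, 0, -0.1, 0.08, 0.16, 72, 0, 0, 0, -0.1, 0.12, 0.16, 72, 0, 0, 0, -0.1, 0.15, 0.16, 72, 0, 0, 0, -0.1, 0.15, 0.16, 72, 0, 0, 0, -0.1, 0.15, 0.16, 72, 0, 0, 0, -0.1, 0.15, 0.16, 72, 0, 0, 0, -0.1, 0.15, 0.16, 72, 0, 0, 0, -0.1, 0.15, 0.16, 72]'

```text
clock: 21.75
position: [0.4628, 0.0976, 0.3827]
ee_rot: [3.139, 0.107, 0.0]
force: [-0.4, -0.7, 0.7]
width: 0.785
gripper_force: 0.0
```

```bash
python3 chk.py; python3 - <<'E'
from h import *
s=optics.get_image("side");s2=[optics.get_image("side") for _ in range(10)][-1]
print("motion",cv2.absdiff(s,s2)[160:300,265:365].max())
cv2.imwrite("pics/s6.png",s)
hsv=cv2.cvtColor(s,cv2.COLOR_BGR2HSV);m=((hsv[...,1]<70)&(hsv[...,2]>60)).astype(np.uint8)[165:265,255:345]
print("\n".join("".join(".#"[v] for v in r) for r in m[::2]))
for n,p,D,W,e,h in(("L",(.6604,-.0435),.048,.13,.195,.11),("M",(.6093,-.048),.042,.1,.17,.085),("S",(.5622,-.0507),.036,.072,.147,.062)):
    print(n,np.round(proj("side",tf(p,.07,[(x,y,.25-e) for x in(-D/2,D/2) for y in(W/2,-W/2)]+[(0,0,.255)]))-[255,165]).tolist())
E
```

```text
21.75 [0.46281926 0.09759976 0.38273685] [3.13943560e+00 1.07090236e-01 6.05261229e-05] -1.6815833820668087 [-0.43078349 -0.68992241  0.69637024]
motion 15
......................................................................................#...
........................................................................................#.
.........................................................................................#
..........................................................................................
..........................................................................................
..........................................................................................
..........................................................................................
..........................................................................................
....................................................######....######......................
...................................###............##################......................
................................##
[... 3123 characters left out ...]
###########################
.........#################################################################################
..........################################################################################
...........###############################################################################
............##############################################################################
.............#############################################################################
L [[33.0, 60.0], [52.0, 87.0], [47.0, 56.0], [67.0, 83.0], [54.0, 16.0]]
M [[21.0, 60.0], [35.0, 82.0], [34.0, 57.0], [48.0, 78.0], [37.0, 20.0]]
S [[9.0, 61.0], [18.0, 77.0], [20.0, 58.0], [30.0, 74.0], [20.0, 24.0]]
```

>>> arm_command --deltas '[0, 0, 0, 0, 0, 0, 72, 0, 0, 0, 0, 0, 0, 72, 0, 0, 0, 0, 0, 0, 72, 0, 0, 0, 0, 0, 0, 72, 0, 0, 0, 0, 0, 0, 72, 0, 0, 0, 0, 0, 0, 72, 0, 0, 0, 0, 0, 0, 72, 0, 0, 0, 0, 0, 0, 72, 0, 0, 0, 0, 0, 0, 72, 0, 0, 0, 0, 0, 0, 72]'

```text
clock: 23.3
position: [0.4625, 0.0991, 0.3827]
ee_rot: [-3.14, -0.112, 0.0]
force: [-0.4, 0.4, -0.3]
width: 0.783
gripper_force: 0.0
```

```bash
python3 -c "
from h import *
a=optics.get_image('side');b=optics.get_image('side');d=cv2.absdiff(a,b)
print(d[160:260,265:345].max(),d[280:380,380:].max(),cv2.absdiff(a,cv2.imread('pics/s6.png'))[160:260,265:345].max())
print(arm.sign_off())"
```

```text
7 7 17
the job is handed in; nothing more can be done
None
```

I hung all three baskets on the hook, large nearest the post, then medium, then small, with open fronts toward the tip and all let go, and handed in at about 23 s; the sign-off returned no verdict, but the last images showed all three handles on the bar where expected and no motion above image noise.

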